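# Pack bag feet down the feed tube

## Task

Drop both brass bag feet into the clear feed tube, then take the tamping rod from its stand and push the stack down with it until the red follower under the feet hits its hidden stop, finishing with a firm press against the stop held for a moment: more than 12 N, but never over 30 N or the feet will dent. Put the rod back upright in its stand and leave everything else where it is.

Things in the scene. Friction and masses are not known exactly. Their poses are not given: they have to be found in the camera images.
- feed_tube: Clear plastic tube standing upright on a fixed grey 100 x 100 x 10 mm base plate, its lowest 34 mm in a dark steel collar. Origin: centre of the plate's underside, z up along the tube's axis. Bore about 28 mm up to 132 mm above the origin; from there it flares to a mouth about 42 mm wide (50 mm outside) at 150 mm. Tube 36 mm outside. Does not move.
- tube_mouth (a point): Centre of the feed tube's mouth, on its axis, 150 mm above the table.
- follower_top (a point): Centre of the top of the red follower, a disc 25 mm across, 12 mm thick, in the tube; the feet land on it. It slides stiffly (about 6 N, the same all the way), stays where left, and ends on a hidden rubber-faced stop (20 N/mm) set anew each time: its top then lies anywhere from 22 to 52 mm above the table, 20 to 35 mm below where it started. Only felt: the push rises well above 6 N.
- foot_a: Brass bag foot, upright cylinder 24 mm across, 24 mm tall, 40 to 85 g, with a dark dot on top. Origin: centre of its underside. Stands in the black tray. Identical to foot_b; either may go in first. A foot may hang up in the tube until the rod pushes it on.
- foot_b: The other brass bag foot, the same as foot_a.
- foot_wide: Steel bag foot, 34 mm across, 24 mm tall: too wide for the tube. Not wanted; leave alone in the tray. Origin: centre of its underside.
- tray: Fixed black tray 80 x 230 mm, rim 10 mm high, holding the three feet in a row along its long y axis, 75 mm apart (any order). Its floor, on which the feet stand, is 4 mm thick. Origin: centre of its underside.
- rod: Tamping rod, 140 to 235 g, 160 mm long, upright: steel shaft 22 mm across with a flat bevelled foot, its lowest 110 mm, then a round wooden handle 30 mm across from 110 to 160 mm. Origin: centre of the foot's underside; z runs up to the handle.
- rod_grip (a point): Where to grip the rod: on its axis, middle of the wooden handle, 137 mm above its foot.
- stand: Fixed dark wooden block 90 x 90 x 50 mm with an upright blind hole 25 mm across, 38 mm deep in its centre, in which the rod stands (the rod's foot then 12 mm above the table). Origin: centre of its underside.
- mallet: Loose wooden mallet, about 270 mm long; leave alone.
- glue_can: Loose yellow and red can, 66 mm across, 110 mm tall; leave alone.
- red_dish: Loose shallow red dish, 80 mm across; leave alone.
- awl: Loose wooden-handled pointed tool lying flat, 150 mm; leave alone.
- edge_brush: Loose brush lying flat, 170 mm; leave alone.
- punch: Loose dark steel punch standing upright, 28 mm across, 90 mm tall; leave alone.
Things that resemble listed ones, but are neither listed nor needed, are in the scene too. Leave any blue look-alike of the foot_a alone.

How it is judged:
By the outcome, as a careful person would: the job done as asked, in the order asked, and still so for the second after the job is handed in, with the robot touching nothing.
It also fails if it takes over 72 s, if anything falls off the work surface, if the arm or the gripper's body presses on something with over 40 N, if the wrist force passes 120 N, or if a joint passes its speed limit or range.

## Robot

A 6-joint arm with a two-finger parallel gripper is mounted at the origin on the work surface. World frame = base frame: x ahead of the robot, y to its left, z up, the work surface at z = 0. Lengths are in m, angles in rad, forces in N, time in s.
With the tool pointing down it reaches from about 0.35 to 0.975 m from the base axis. Payload 4.9 kg.
Tool frame: the origin (TCP) lies at the very end of the fingers, on their centre line; the grasp point (between the pads) lies 19 mm behind it; z points along the fingers, y is the direction in which the jaws open and shut (so a half turn about z gives the same grasp; the last joint's range is limited). The gripper opens to 85 mm and grips with 20 to 120 N. Pads are 22 mm wide; open, the fingers measure 114 mm over their backs; the gripper's body (76 mm by 85 mm) begins 54 mm behind the grasp point. The pads swing forward as they close: fully open they stand 13 mm farther back than shut.
Start: joints at [0.988, 0.053, 1.613, -0, 1.476, -0.119], TCP at [0.28, 0.559, 0.231] pointing down, gripper open.
Joint ranges: [-3.01, 3.01], [-1.01, 2.22], [0.06, 2.58], [-1.02, 4.17], [0.09, 2.62], [-3.14, 3.14]. Speed limits (rad/s): [2.57, 2.57, 3.14, 3.14, 3.14, 3.14].

## Interface

Orientations are given as a unit quaternion [w, x, y, z].
In Python, from plant import state, grab_frame, camera_model, job_done, search_frame, masks_of, place_of gives the robot as it stands.
- The arm moves only by the tool drive_tool, never from a script. Its argument "series" is a list of rows, each a list of 2 entries, a list of its own where there are three numbers: the shift along the world's x, y, z in m, then the turn, a rotation vector about the world's x, y, z in degrees. A call has 1 to 8 rows; each row is the pose to reach, as a shift and turn from the pose commanded when the call began; what a row does not reach only later rows make up. A row lasts 1/10 s, in which the tool goes at most 50 mm and 8.59 degrees, less where a joint would pass 70% of its speed; a pose out of reach is approached as far as the arm can. A call with a gripper value outside its range is refused whole. "fingers" is the closure, from -1 (fully open) to 1 (shut), so that 0 is half open, set as the call begins (left out, the last holds). The fingers move at their own pace and stop on an object; the grip force is fixed at half the most. Time passes only in rows, so rows that repeat a pose let the fingers close. It gives the time, the measured TCP pose, the force and the opening at its end, in the units of the state.
- state(): the state, without advancing time (a new reading comes with each control period).
- grab_frame(name): name is "scene" or "top"; returns the picture (420x560x3 uint8, red, green, blue); there is no depth.
- camera_model(name): a dict with "fovy" (degrees; the focal length in pixels is half the picture's height over the tangent of half this angle, whatever the lens; pixels are square), "cx", "cy" (the principal point, pixels), "D" ([k1, k2, p1, p2, k3] as OpenCV has them; the pictures are not rectified), "rvec" (rotation vector, rad) and "tvec" (3), from world to camera coordinates, as OpenCV has them. Camera axes: x right, y down, z forward; pixel columns grow to the right and rows downward; lengths in m; the calibration is good to about 2 mm. A picture is of the moment at which its call begins. camera_model takes no time and is no camera call.
- job_done(): hands the job in, once; it reports no verdict.
Trained networks look in the newest picture that a camera, given by its name, has taken for a name from the list of things; names that differ only in an ending like _2 or _b are one class to them, and where a whole thing is asked for, a point or a joint stands for the part that bears it (a point fixed in the world has none). Each returns a list of dicts, best first, with "confidence" (0 to 1); they miss things now and then, are a little off and sometimes report something else, mostly with a low value. They report only what shows in the picture. A call takes as long as a camera call. They do not tell look-alikes from the thing itself.
- search_frame(camera, name): "location" ([x, y, z] in m, in world coordinates, good to about 4 mm: the middle of the surface that is visible of it).
- masks_of(camera, name): "pixels" (420x560 bool, what is visible of it).
- place_of(camera, name): "location" ([x, y, z] in m, in world coordinates, good to about 4 mm: a listed point, or the origin of a listed thing).
The state is a dict: "time": time; "joint_pos": joint angles; "joint_vel": joint speeds; "joint_efforts": joint torques, N m; "tool_pos": TCP position; "tool_rot": TCP orientation; "contact_force": force on the tool from outside, world axes, zero at the start; "ft_torque": the same for the moment, N m; "gripper_width": opening from 0.0 (shut) to 1.0 (fully open).
Only numpy, scipy, OpenCV 4.12 (cv2) and the standard library are available. Lean on these libraries where they do the work, as an engineer would, in place of code of your own. Each camera call takes 0.05 s, during which the arm holds its last target.

## Working session

There is one attempt and no reset: what is moved stays moved. The work goes in short steps, Python scripts to look and compute and a tool call to move; the robot and the scene stay as the last step left them, time stands still between calls to the robot, and variables do not carry over. Pictures are saved under pics/ and viewed, and the job is handed in when it is done.

Besides the shell and the picture viewer there is one more tool, called after "Request:" as name(argument=value, ...), one argument or row to a line, values as JSON. drive_tool: Moves the arm, as the interface text tells. Its arguments: {"type":"object","properties":{"series":{"type":"array","items":{"type":"array"}},"fingers":{"type":"number"}},"required":["series"]}

```bash
mkdir -p pics; ls
python3 - <<'E'
from plant import *
import cv2,numpy as np
for c in ("scene","top"):
    f=grab_frame(c); cv2.imwrite(f"pics/{c}0.png",f[:,:,::-1]); print(c,{k:np.round(v,4).tolist() for k,v in camera_model(c).items()})
    for n in ("tube_mouth","follower_top","feed_tube","foot_a","foot_wide","tray","rod","rod_grip","stand","punch"):
        print(n,[(round(d["confidence"],2),np.round(d["location"],4).tolist()) for d in place_of(c,n)[:5]])
s=state(); print(s)
E
```

```text
pics
scene {'fovy': 53.9412, 'cx': 278.5967, 'cy': 214.1975, 'D': [-0.1254, 0.0, 0.0, 0.0, 0.0], 'rvec': [2.0122, 0.7012, -0.3986], 'tvec': [-0.4046, -0.0823, 1.2774]}
tube_mouth [(0.69, [0.6003, 0.0599, 0.1458])]
follower_top []
feed_tube [(0.65, [0.5996, 0.0645, -0.0017])]
foot_a [(0.74, [0.5704, -0.4056, -0.0012]), (0.72, [0.544, -0.3156, 0.0019]), (0.63, [0.5769, -0.171, 0.006]), (0.63, [0.7109, 0.2659, -0.0038]), (0.37, [0.3992, 0.097, -0.0006])]
foot_wide [(0.54, [0.5539, -0.243, 0.0023])]
tray [(0.62, [0.5539, -0.2436, -0.0025])]
rod [(0.98, [0.5045, 0.2778, 0.0104])]
rod_grip [(0.56, [0.5072, 0.2785, 0.1476])]
stand [(0.91, [0.5085, 0.282, -0.0012]), (0.72, [0.5547, -0.2482, 0.0039]), (0.47, [0.6978, 0.1725, -0.0041])]
punch [(0.55, [0.6991, 0.1727, -0.0031])]
top {'fovy': 57.7324, 'cx': 280.7045, 'cy': 211.2751, 'D': [-0.0545, 0.0, 0.0, 0.0, 0.0], 'rvec': [2.1347, -2.2006, 0.0383], 'tvec': [-0.0166, 0.5533, 0.8917]}
tube_mouth [(0.94, [0.6004, 0.0614, 0.1486])]
follower_top [(0.36, [0.598, 0.064, 0.0772])]
feed_tube [(0.86, [0.6006, 0.0581, -0.0008]), (0.46, [0.5064, 0.2781,
[... 363 characters left out ...]
, 0.0801])]
{'time': 1.1, 'joint_pos': array([ 9.87973046e-01,  5.27147141e-02,  1.61286335e+00,  1.44456201e-06,
        1.47599015e+00, -1.18963646e-01]), 'joint_vel': array([-0.00079097, -0.00022055,  0.00010267, -0.00162334, -0.00235948,
       -0.00015669]), 'joint_efforts': array([ 3.35021314e-04, -3.93713558e+01, -3.70450759e+01, -1.75489890e-04,
        9.05555935e-04, -1.83125451e-05]), 'tool_pos': array([0.27960576, 0.55896795, 0.23131636]), 'tool_rot': array([3.52460241e-06, 2.29856163e-01, 9.73224611e-01, 1.17208006e-05]), 'contact_force': array([ 0.08901328,  0.59646173, -0.40426909]), 'ft_torque': array([0.0038343 , 0.0125595 , 0.03009916]), 'gripper_width': 1.0017270580870115}
```

View pics/scene0.png

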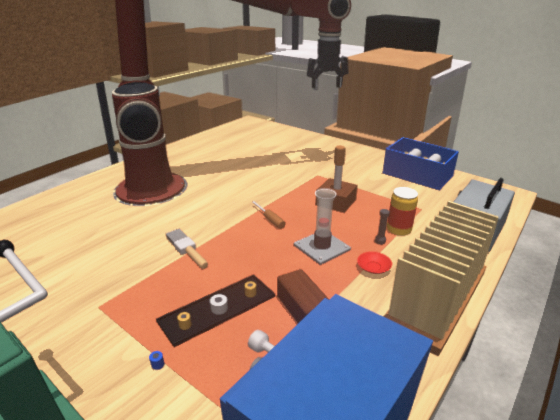

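View pics/top0.png

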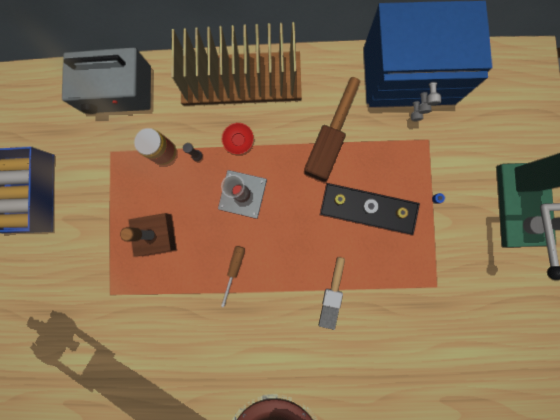

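The top view shows brass feet at about (340,199) and (403,212), with the wide foot between them at (371,206). The tube mouth is near (233,187) and the rod handle near (130,234). I'll refine these positions next.

```bash
cat > h.py <<'E'
import numpy as np,cv2
from plant import camera_model
def cam(c):
    m=camera_model(c); f=210/np.tan(np.radians(m["fovy"])/2)
    K=np.array([[f,0,m["cx"]],[0,f,m["cy"]],[0,0,1]]); return K,np.array(m["D"],float),np.array(m["rvec"],float),np.array(m["tvec"],float)
def onz(c,px,z):
    K,D,r,t=cam(c); u=cv2.undistortPoints(np.array([[px]],float),K,D)[0,0]
    R=cv2.Rodrigues(r)[0]; d=R.T@np.array([u[0],u[1],1]); o=-R.T@t
    return o+d*(z-o[2])/d[2]
def proj(c,P):
    K,D,r,t=cam(c); return cv2.projectPoints(np.array(P,float).reshape(-1,1,3),r,t,K,D)[0][:,0]
def ring(c,x,y,z,rad,n=48):
    a=np.linspace(0,2*np.pi,n,endpoint=False); return proj(c,np.c_[x+rad*np.cos(a),y+rad*np.sin(a),a*0+z])
E
python3 - <<'E'
from h import *
im={c:cv2.imread(f"pics/{c}0.png") for c in("scene","top")}
# initial tray / ring overlay
tr={}
for c,pts in {"top":[(340.5,199),(403,212.5),(371,206)],"scene":[(250.5,285),(183.5,316),(219,298)]}.items():
    for p in pts: print(c,p,onz(c,p,.028).round(4))
def crop(c,x0,y0,w,h,s,name,rings):
    im2=cv2.resize(im[c][y0:y0+h,x0:x0+w],None,fx=s,fy=s,interpolation=cv2.INTER_CUBIC)
    for (x,y,z,r,col) in rings:
        p=((ring(c,x,y,z,r)-[x0,y0]+.5)*s).round().astype(int)
        for q in p: cv2.circle(im2,tuple(map(int,q)),1,col,-1)
    return cv2.imwrite(f"pics/{name}.png",im2)
R=[(.573,-.170,.028,.012,(0,255,0)),(.5375,-.3165,.028,.012,(0,255,0)),(.6004,.0607,.15,.025,(255,255,0)),(.6004,.0607,.01,.018,(255,0,255)),(.505,.2782,.172,.015,(0,255,0)),(.505,.2782,.05,.0125,(255,255,0))]
crop("top",310,170,120,75,6,"t_tray",R);crop("top",205,160,75,65,8,"t_tube",R);crop("top",105,200,85,65,8,"t_rod",R)
crop("scene",150,265,130,80,6,"s_tray",R);crop("scene",285,180,75,85,7,"s_tube",R);crop("scene",305,140,70,75,8,"s_rod",R)
E
cd pics; python3 -c "
import cv2,numpy as np
for k in('tray','tube','rod'):
    a=cv2.imread(f't_{k}.png');b=cv2.imread(f's_{k}.png')
    if k=='tray': o=np.vstack([a,np.pad(b,((0,0),(0,0),(0,0)))[:,:a.shape[1]]]); o=cv2.resize(o,None,fx=.64,fy=.64)
    else:
        h=max(a.shape[0],b.shape[0]); o=np.hstack([np.pad(i,((0,h-i.shape[0]),(0,0),(0,0))) for i in(a,b)]); o=cv2.resize(o,None,fx=.64,fy=.64)
    cv2.imwrite(f'm_{k}.png',o)
"
```

```text
top (340.5, 199) [ 0.5765 -0.1759  0.028 ]
top (403, 212.5) [ 0.5399 -0.3214  0.028 ]
top (371, 206) [ 0.5576 -0.2469  0.028 ]
scene (250.5, 285) [ 0.5779 -0.1704  0.028 ]
scene (183.5, 316) [ 0.5395 -0.3163  0.028 ]
scene (219, 298) [ 0.5557 -0.2386  0.028 ]
```

View pics/m_tray.png

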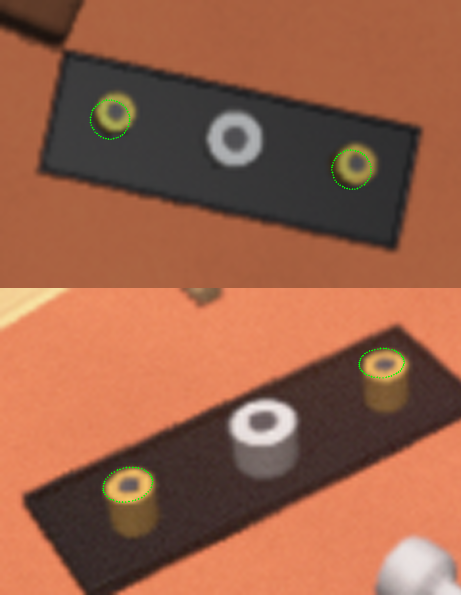

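View pics/m_tube.png

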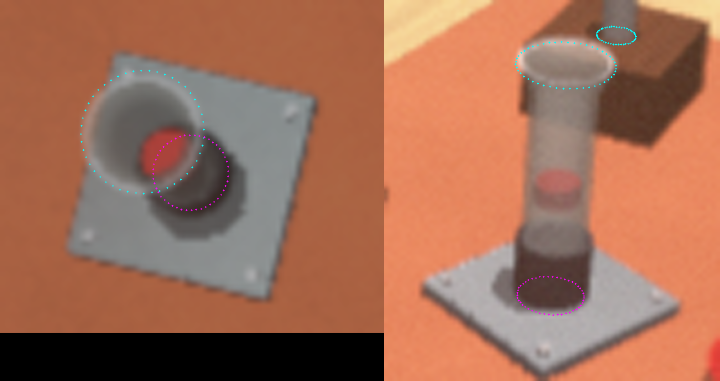

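View pics/m_rod.png

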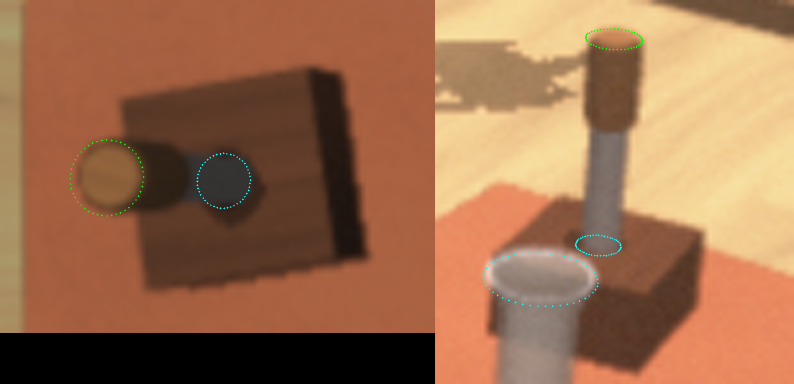

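Run:
```python
from h import *
print(onz("scene",(325.1,193.4),.15), onz("top",(232.3,185.3),.15))
# rod top, scene: crop 305,140 scale 5.12, display offset 435
print("rod",onz("scene",(305+(614-435)/5.12-.5,140+39/5.12-.5),.172), onz("top",(105+109/5.12-.5,200+177/5.12-.5),.172))
for x,y in((.577,-.173),(.54,-.319)): print(proj("top",[x,y,.028]),proj("scene",[x,y,.028]))
```

```text
[0.5991488  0.06298163 0.15      ] [0.60018897 0.06066364 0.15      ]
rod [0.5052403 0.2782275 0.172    ] [0.50519976 0.27716229 0.172     ]
[[339.27563625 198.82669571]] [[249.30608721 285.4799798 ]]
[[401.96610804 212.48595327]] [[182.56362761 316.91601368]]
```

Request:
drive_tool(
  series=[
    [[0.018, -0.044, 0.0], [0, 0, 0]],
    [[0.036, -0.09, 0.0], [0, 0, 4]],
    [[0.055, -0.135, 0.0], [0, 0, 8]],
    [[0.074, -0.18, 0.0], [0, 0, 12.3]],
    [[0.092, -0.225, 0.0], [0, 0, 12.3]],
    [[0.11, -0.27, 0.0], [0, 0, 12.3]],
    [[0.129, -0.315, 0.0], [0, 0, 12.3]],
    [[0.147, -0.36, 0.0], [0, 0, 12.3]],
  ],
  fingers=-0.05,
)

```text
time: 1.9
tool_pos: [0.427, 0.1972, 0.2317]
tool_rot: [0.001, 0.124, 0.992, 0.0]
contact_force: [1.1, 1.0, 0.9]
gripper_width: 0.523
```

Request:
drive_tool(
  series=[
    [[0.019, -0.046, 0.0], [0, 0, 0]],
    [[0.038, -0.092, 0.0], [0, 0, 0]],
    [[0.057, -0.138, -0.01], [0, 0, 0]],
    [[0.076, -0.184, -0.02], [0, 0, 0]],
    [[0.095, -0.23, -0.04], [0, 0, 0]],
    [[0.114, -0.276, -0.06], [0, 0, 0]],
    [[0.132, -0.322, -0.09], [0, 0, 0]],
    [[0.15, -0.365, -0.12], [0, 0, 0]],
  ],
)

```text
time: 2.7
tool_pos: [0.5704, -0.1512, 0.1228]
tool_rot: [0.001, 0.125, 0.992, -0.0]
contact_force: [0.4, 0.1, 0.8]
gripper_width: 0.527
```

Request:
drive_tool(
  series=[
    [[0, 0, 0], [0, 0, 0]],
    [[0, 0, 0], [0, 0, 0]],
  ],
)

```text
time: 2.9
tool_pos: [0.5689, -0.1494, 0.1217]
tool_rot: [-0.001, 0.125, 0.992, 0.001]
contact_force: [0.4, 0.0, 0.8]
gripper_width: 0.525
```

Request:
drive_tool(
  series=[
    [[0.005, -0.014, -0.03], [0, 0, 0]],
    [[0.008, -0.0236, -0.06], [0, 0, 0]],
    [[0.008, -0.0236, -0.07], [0, 0, 0]],
    [[0.008, -0.0236, -0.07], [0, 0, 0]],
    [[0.008, -0.0236, -0.07], [0, 0, 0]],
  ],
)

```text
time: 3.4
tool_pos: [0.5784, -0.1718, 0.0548]
tool_rot: [0.001, 0.124, 0.992, -0.0]
contact_force: [0.4, 0.5, 0.6]
gripper_width: 0.525
```

Run:
```python
from h import *
from plant import *
o=[]
s=state(); print(s["tool_pos"],s["tool_rot"])
T=s["tool_pos"]
for c,x0,y0 in(("top",290,160),("scene",200,240)):
    f=grab_frame(c)[:,:,::-1]
    i=cv2.resize(f[y0:y0+80,x0:x0+100],None,fx=4,fy=4,interpolation=cv2.INTER_CUBIC)
    q=((proj(c,T)[0]-[x0,y0]+.5)*4).astype(int); cv2.circle(i,tuple(map(int,q)),3,(0,255,0),1); o.append(i)
cv2.imwrite("pics/g1.png",np.hstack(o))
```

```text
[ 0.57837532 -0.17180883  0.05479939] [ 1.15272236e-03  1.23665241e-01  9.92323298e-01 -2.25579459e-04]
```

View pics/g1.png

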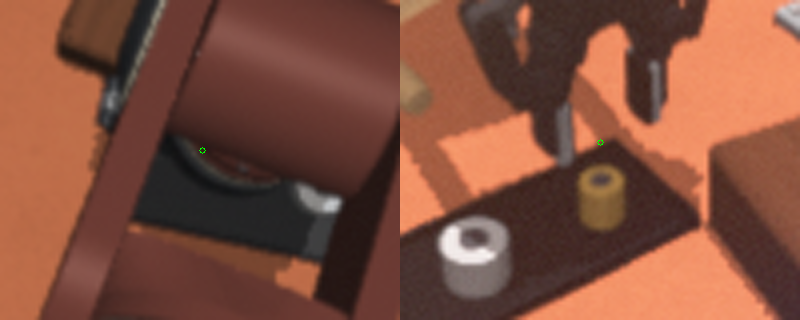

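The scene view shows the foot centred below the jaws. I'll lower and close.

Request:
drive_tool(
  series=[
    [[0, 0, -0.02], [0, 0, 0]],
    [[0, 0, -0.04], [0, 0, 0]],
    [[0, 0, -0.04], [0, 0, 0]],
  ],
)

```text
time: 3.8
tool_pos: [0.5761, -0.1715, 0.0115]
tool_rot: [-0.002, 0.124, 0.992, 0.001]
contact_force: [0.4, 0.6, -1.1]
gripper_width: 0.523
```

Request:
drive_tool(
  series=[
    [[0, 0, 0], [0, 0, 0]],
    [[0, 0, 0], [0, 0, 0]],
    [[0, 0, 0], [0, 0, 0]],
    [[0, 0, 0], [0, 0, 0]],
    [[0, 0, 0], [0, 0, 0]],
    [[0, 0, 0], [0, 0, 0]],
  ],
  fingers=1,
)

```text
time: 4.4
tool_pos: [0.5789, -0.173, 0.0149]
tool_rot: [0.001, 0.124, 0.992, -0.0]
contact_force: [0.0, 1.5, 6.6]
gripper_width: 0.252
```

Request:
drive_tool(
  series=[
    [[0, 0, 0.03], [0, 0, 0]],
    [[0, 0, 0.06], [0, 0, 0]],
    [[0, 0, 0.1], [0, 0, 0]],
    [[0, 0, 0.15], [0, 0, 0]],
    [[0, 0, 0.18], [0, 0, 0]],
    [[0, 0, 0.18], [0, 0, 0]],
  ],
)

```text
time: 5.0
tool_pos: [0.5806, -0.1739, 0.2001]
tool_rot: [0.006, 0.124, 0.992, -0.002]
contact_force: [0.4, 0.4, -0.4]
gripper_width: 0.25
```

Run:
```python
from h import *
from plant import *
s=state(); print(s["tool_pos"],s["contact_force"],s["gripper_width"])
f=grab_frame("scene")[:,:,::-1]
x,y=proj("scene",s["tool_pos"])[0].astype(int); x0=x-60;y0=y-50
i=cv2.resize(f[y0:y0+100,x0:x0+120],None,fx=5,fy=5,interpolation=cv2.INTER_CUBIC)
cv2.circle(i,(300,250),3,(0,255,0),1)
cv2.imwrite("pics/g2.png",i)
```

```text
[ 0.58060761 -0.17388283  0.20013378] [ 0.4018516   0.41923614 -0.39273739] 0.24965506256166486
```

View pics/g2.png

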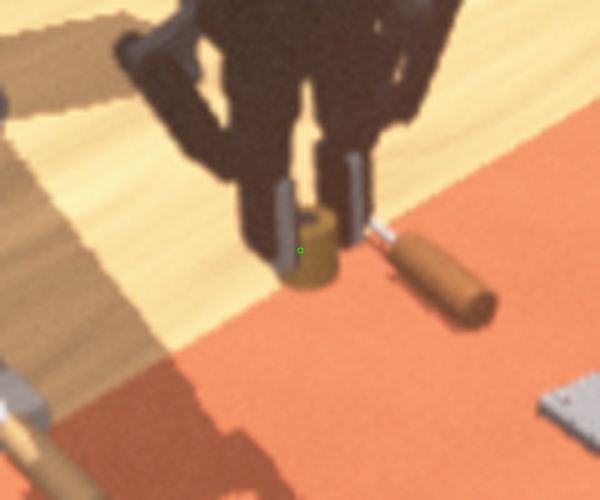

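Run:
```python
from h import *
T=np.array([.5806,-.1739,.2001])
x,y=proj("scene",T)[0].astype(int); x0=x-60;y0=y-50
i=cv2.imread("pics/g2.png")
for dx,col in((0,(255,0,0)),(.006,(0,255,0))):
  for dz in(.013,-.011):
    ax=np.array([np.cos(np.radians(-14.3)),np.sin(np.radians(-14.3))])
    p=((ring("scene",T[0]+dx*ax[0],T[1]+dx*ax[1],T[2]+dz,.012)-[x0,y0]+.5)*5).astype(int)
    for q in p: cv2.circle(i,tuple(map(int,q)),1,col,-1)
cv2.imwrite("pics/g3.png",i[100:400,150:450].repeat(2,0).repeat(2,1))
```

```text
(no output)
```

View pics/g3.png

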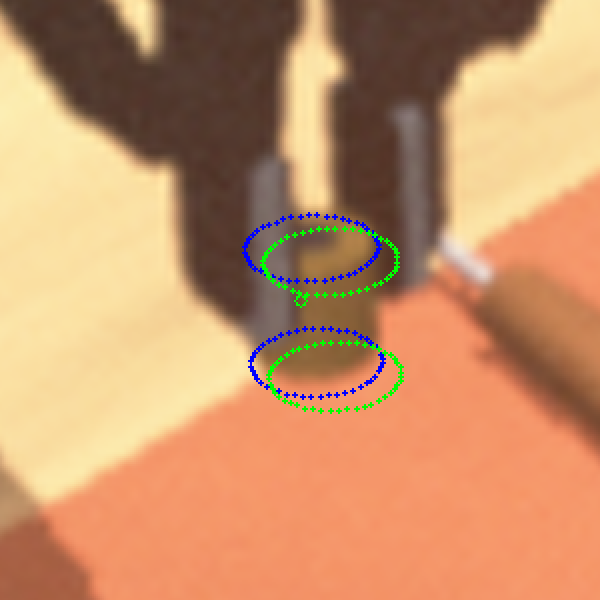

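Request:
drive_tool(
  series=[
    [[0.004, 0.045, 0], [0, 0, 0]],
    [[0.008, 0.09, 0], [0, 0, 0]],
    [[0.012, 0.135, 0], [0, 0, 0]],
    [[0.016, 0.18, 0], [0, 0, 0]],
    [[0.02, 0.22, 0], [0, 0, 0]],
    [[0.021, 0.2355, 0], [0, 0, 0]],
    [[0.021, 0.2355, 0], [0, 0, 0]],
    [[0.021, 0.2355, 0], [0, 0, 0]],
  ],
)

```text
time: 5.85
tool_pos: [0.5978, 0.0624, 0.1915]
tool_rot: [-0.001, 0.124, 0.992, -0.001]
contact_force: [0.0, -0.9, -0.6]
gripper_width: 0.247
```

Request:
drive_tool(
  series=[
    [[0, 0, 0], [0, 0, 0]],
    [[0, 0, 0], [0, 0, 0]],
  ],
)

```text
time: 6.05
tool_pos: [0.5984, 0.0616, 0.1926]
tool_rot: [-0.0, 0.125, 0.992, -0.0]
contact_force: [-0.7, 0.8, -0.9]
gripper_width: 0.249
```

Request:
drive_tool(
  series=[
    [[0, 0, -0.025], [0, 0, 0]],
    [[0, 0, -0.025], [0, 0, 0]],
  ],
)

```text
time: 6.25
tool_pos: [0.5964, 0.062, 0.1645]
tool_rot: [-0.003, 0.125, 0.992, -0.0]
contact_force: [-1.3, -0.6, -1.2]
gripper_width: 0.253
```

```bash
cat > look.py <<'E'
import sys
from h import *
from plant import *
def look(name,c="scene",w=120,h=100,s=5,rings=(),P=None):
    S=state(); T=S["tool_pos"] if P is None else P
    f=grab_frame(c)[:,:,::-1]
    x,y=proj(c,T)[0].astype(int); x0=max(0,x-w//2);y0=max(0,y-h//2)
    i=cv2.resize(f[y0:y0+h,x0:x0+w],None,fx=s,fy=s,interpolation=cv2.INTER_CUBIC)
    for r in rings:
        for q in ((ring(c,*r[:4])-[x0,y0]+.5)*s).astype(int): cv2.circle(i,tuple(map(int,q)),1,(0,255,0),-1)
    cv2.imwrite(f"pics/{name}.png",i); return S
E
python3 - <<'E'
from look import *
T=state()["tool_pos"]
S=look("g4",rings=[(T[0],T[1],T[2]-.011,.012),(.600,.062,.15,.025)]); print(S["tool_pos"],S["tool_rot"],S["contact_force"])
E
```

```text
[0.59639824 0.06196348 0.16452987] [-3.08842717e-03  1.24981366e-01  9.92154195e-01 -4.17281849e-04] [-1.28164826 -0.64560135 -1.16864348]
```

View pics/g4.png

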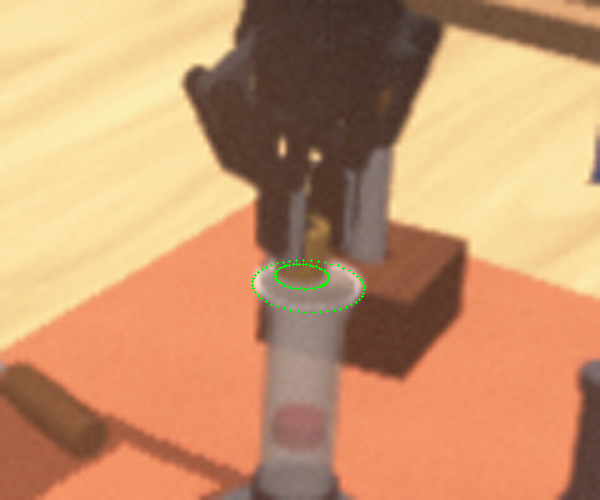

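Request:
drive_tool(
  series=[
    [[0.002, 0.001, -0.005], [0, 0, 0]],
    [[0.002, 0.001, -0.01], [0, 0, 0]],
    [[0.002, 0.001, -0.012], [0, 0, 0]],
    [[0.002, 0.001, -0.012], [0, 0, 0]],
  ],
)

```text
time: 6.7
tool_pos: [0.6004, 0.064, 0.1557]
tool_rot: [-0.0, 0.124, 0.992, -0.0]
contact_force: [0.9, 0.2, -0.2]
gripper_width: 0.245
```

Run:
```python
from look import *
S=look("g5",P=np.array([.6,.062,.15]),s=8,w=75,h=75); print(S["tool_pos"],S["contact_force"])
```

```text
[0.60038311 0.06401881 0.15574293] [ 0.93695159  0.16000934 -0.17437426]
```

View pics/g5.png

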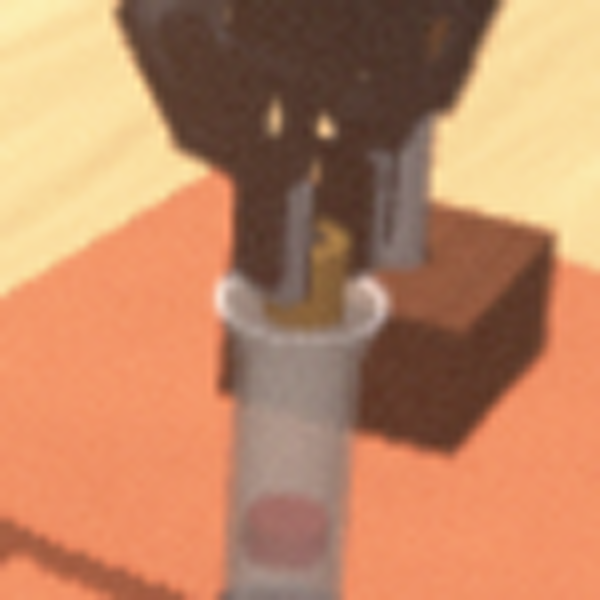

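Request:
drive_tool(
  series=[
    [[0, 0, -0.002], [0, 0, 0]],
    [[0, 0, -0.002], [0, 0, 0]],
  ],
)

```text
time: 6.95
tool_pos: [0.6005, 0.0641, 0.1539]
tool_rot: [-0.0, 0.124, 0.992, 0.0]
contact_force: [-0.6, -0.8, -0.3]
gripper_width: 0.253
```

Request:
drive_tool(
  series=[
    [[0, 0, 0], [0, 0, 0]],
    [[0, 0, 0], [0, 0, 0]],
    [[0, 0, 0.0], [0, 0, 0]],
    [[0, 0, 0.03], [0, 0, 0]],
    [[0, 0, 0.05], [0, 0, 0]],
  ],
  fingers=-0.05,
)

```text
time: 7.45
tool_pos: [0.6006, 0.064, 0.205]
tool_rot: [0.0, 0.124, 0.992, 0.0]
contact_force: [0.5, 0.4, 0.3]
gripper_width: 0.528
```

Run:
```python
from look import *
S=look("g6",P=np.array([.6,.062,.12]),s=8,w=75,h=75); print(S["tool_pos"],S["contact_force"])
```

```text
[0.60059332 0.06401153 0.2049595 ] [0.52743505 0.38284637 0.32002067]
```

View pics/g6.png

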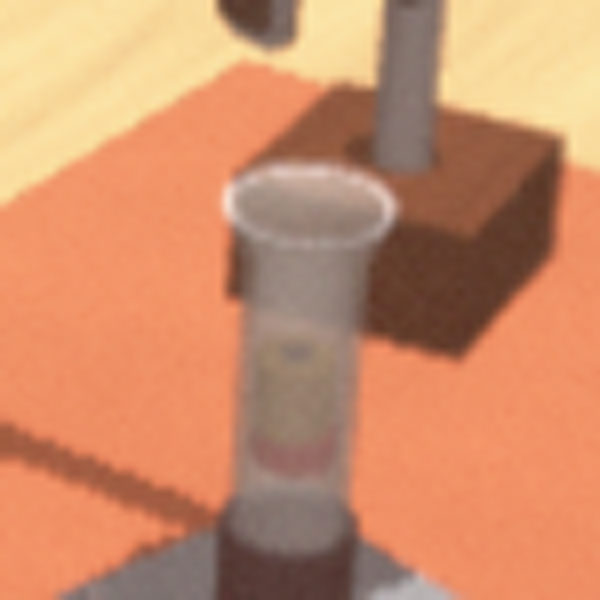

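The first foot sits flat on the follower. Next is foot two at (.540,-.319).

Request:
drive_tool(
  series=[
    [[-0.007, -0.047, 0], [0, 0, 0]],
    [[-0.014, -0.094, 0], [0, 0, 0]],
    [[-0.022, -0.141, 0], [0, 0, 0]],
    [[-0.03, -0.188, 0], [0, 0, 0]],
    [[-0.037, -0.235, 0], [0, 0, 0]],
    [[-0.045, -0.282, -0.01], [0, 0, 0]],
    [[-0.052, -0.329, -0.02], [0, 0, 0]],
    [[-0.059, -0.372, -0.03], [0, 0, 0]],
  ],
)

```text
time: 8.3
tool_pos: [0.5408, -0.3102, 0.1733]
tool_rot: [0.0, 0.125, 0.992, -0.0]
contact_force: [-0.3, -0.4, 0.3]
gripper_width: 0.522
```

Request:
drive_tool(
  series=[
    [[-0.002, -0.011, -0.04], [0, 0, 0]],
    [[-0.002, -0.011, -0.08], [0, 0, 0]],
    [[-0.002, -0.011, -0.11], [0, 0, 0]],
    [[-0.002, -0.011, -0.11], [0, 0, 0]],
    [[-0.002, -0.011, -0.11], [0, 0, 0]],
  ],
)

```text
time: 8.8
tool_pos: [0.5393, -0.3188, 0.0637]
tool_rot: [-0.0, 0.124, 0.992, 0.0]
contact_force: [0.4, -1.3, 0.9]
gripper_width: 0.523
```

Run:
```python
from look import *
S=look("g7",P=np.array([.54,-.319,.05])); print(S["tool_pos"],S["tool_rot"],S["contact_force"])
```

```text
[ 0.5393437 -0.3187993  0.0636928] [-4.45510792e-04  1.24195826e-01  9.92257592e-01  2.62796121e-04] [ 0.4253933  -1.293741    0.91244144]
```

View pics/g7.png

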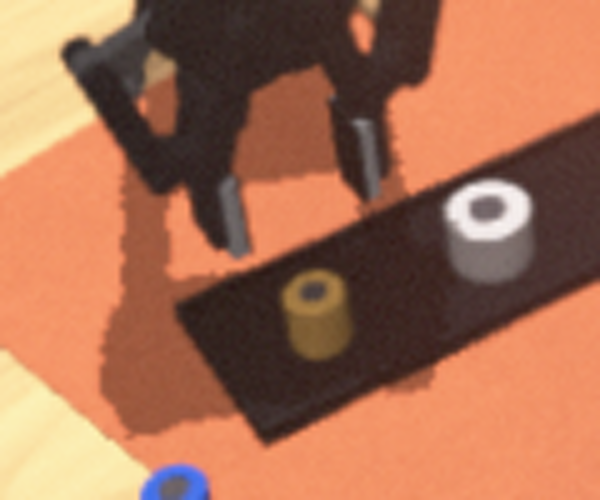

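Request:
drive_tool(
  series=[
    [[0, 0, -0.025], [0, 0, 0]],
    [[0, 0, -0.049], [0, 0, 0]],
    [[0, 0, -0.049], [0, 0, 0]],
    [[0, 0, -0.049], [0, 0, 0]],
  ],
)

```text
time: 9.25
tool_pos: [0.5406, -0.3196, 0.017]
tool_rot: [0.001, 0.124, 0.992, -0.001]
contact_force: [0.7, -0.6, -0.1]
gripper_width: 0.528
```

Request:
drive_tool(
  series=[
    [[0, 0, 0], [0, 0, 0]],
    [[0, 0, 0], [0, 0, 0]],
    [[0, 0, 0], [0, 0, 0]],
    [[0, 0, 0], [0, 0, 0]],
    [[0, 0, 0], [0, 0, 0]],
    [[0, 0, 0], [0, 0, 0]],
  ],
  fingers=1,
)

```text
time: 9.85
tool_pos: [0.5413, -0.3202, 0.018]
tool_rot: [0.002, 0.124, 0.992, -0.001]
contact_force: [-1.2, 0.6, 5.9]
gripper_width: 0.244
```

Request:
drive_tool(
  series=[
    [[0, 0, 0.03], [0, 0, 0]],
    [[0, 0, 0.06], [0, 0, 0]],
    [[0, 0, 0.1], [0, 0, 0]],
    [[0, 0, 0.15], [0, 0, 0]],
    [[0, 0, 0.18], [0, 0, 0]],
    [[0, 0, 0.18], [0, 0, 0]],
  ],
)

```text
time: 10.45
tool_pos: [0.5425, -0.3212, 0.2033]
tool_rot: [0.006, 0.124, 0.992, -0.003]
contact_force: [0.4, -1.0, 0.6]
gripper_width: 0.246
```

Run:
```python
from look import *
T=state()["tool_pos"]
S=look("g8",rings=[(T[0],T[1],T[2]+.014,.012)]); print(S["tool_pos"],S["tool_rot"],S["contact_force"])
```

```text
[ 0.54247697 -0.32122119  0.20331368] [ 0.00572326  0.12418393  0.99223706 -0.00334728] [ 0.40651368 -1.04259148  0.6073948 ]
```

View pics/g8.png

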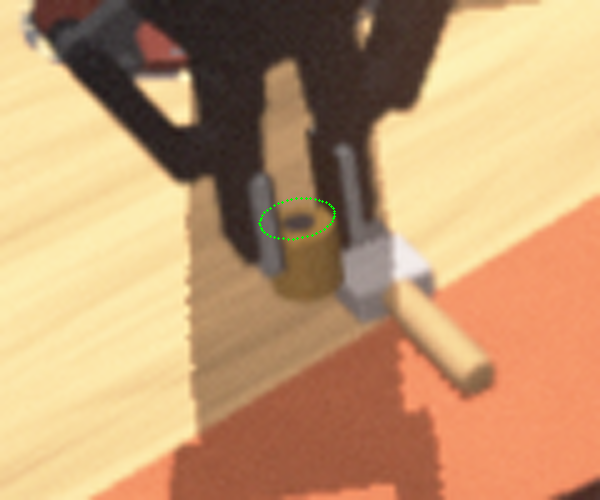

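Request:
drive_tool(
  series=[
    [[0.007, 0.047, 0], [0, 0, 0]],
    [[0.014, 0.094, 0], [0, 0, 0]],
    [[0.022, 0.141, 0], [0, 0, 0]],
    [[0.029, 0.188, 0], [0, 0, 0]],
    [[0.036, 0.235, 0], [0, 0, 0]],
    [[0.044, 0.282, 0], [0, 0, 0]],
    [[0.051, 0.329, 0], [0, 0, 0]],
    [[0.058, 0.373, 0], [0, 0, 0]],
  ],
)

```text
time: 11.3
tool_pos: [0.5963, 0.0562, 0.1928]
tool_rot: [-0.002, 0.124, 0.992, -0.0]
contact_force: [0.3, -0.0, -1.1]
gripper_width: 0.249
```

Request:
drive_tool(
  series=[
    [[0.001, 0.01, 0], [0, 0, 0]],
    [[0.001, 0.01, -0.015], [0, 0, 0]],
    [[0.001, 0.01, -0.03], [0, 0, 0]],
    [[0.001, 0.01, -0.03], [0, 0, 0]],
    [[0.001, 0.01, -0.03], [0, 0, 0]],
  ],
)

```text
time: 11.8
tool_pos: [0.5975, 0.0625, 0.1631]
tool_rot: [-0.002, 0.125, 0.992, -0.0]
contact_force: [-0.4, -0.0, 0.3]
gripper_width: 0.247
```

Run:
```python
from look import *
S=look("g9",P=np.array([.6,.062,.15]),s=8,w=75,h=75); print(S["tool_pos"],S["tool_rot"],S["contact_force"])
```

```text
[0.59751542 0.06252328 0.16305859] [-1.55978051e-03  1.25263256e-01  9.92122271e-01 -2.87445150e-04] [-0.40941636 -0.04886495  0.29905676]
```

View pics/g9.png

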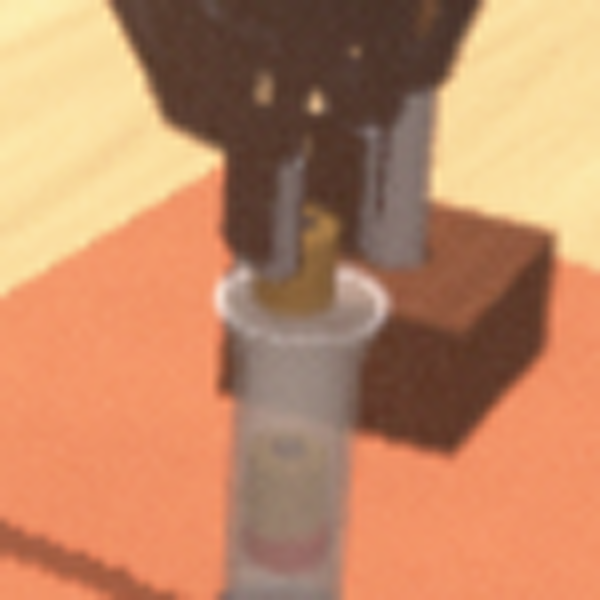

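Request:
drive_tool(
  series=[
    [[0.002, 0.0015, -0.005], [0, 0, 0]],
    [[0.002, 0.0015, -0.009], [0, 0, 0]],
    [[0.002, 0.0015, -0.009], [0, 0, 0]],
    [[0.002, 0.0015, -0.009], [0, 0, 0]],
    [[0.002, 0.0015, -0.009], [0, 0, 0]],
  ],
)

```text
time: 12.35
tool_pos: [0.6006, 0.0655, 0.1562]
tool_rot: [0.0, 0.124, 0.992, 0.0]
contact_force: [-0.2, 0.8, -0.8]
gripper_width: 0.247
```

Request:
drive_tool(
  series=[
    [[0, 0, 0], [0, 0, 0]],
    [[0, 0, 0], [0, 0, 0]],
    [[0, 0, 0.0], [0, 0, 0]],
    [[0, 0, 0.03], [0, 0, 0]],
    [[0, 0, 0.06], [0, 0, 0]],
    [[0, 0, 0.08], [0, 0, 0]],
  ],
  fingers=-0.05,
)

```text
time: 12.95
tool_pos: [0.6013, 0.0655, 0.2386]
tool_rot: [0.001, 0.124, 0.992, 0.0]
contact_force: [0.3, 0.1, -0.6]
gripper_width: 0.524
```

Run:
```python
from look import *
S=look("g10",P=np.array([.6,.062,.12]),s=8,w=75,h=75); print(S["tool_pos"],S["contact_force"])
```

```text
[0.60125162 0.06550098 0.23858983] [ 0.25349419  0.08802731 -0.57947299]
```

View pics/g10.png

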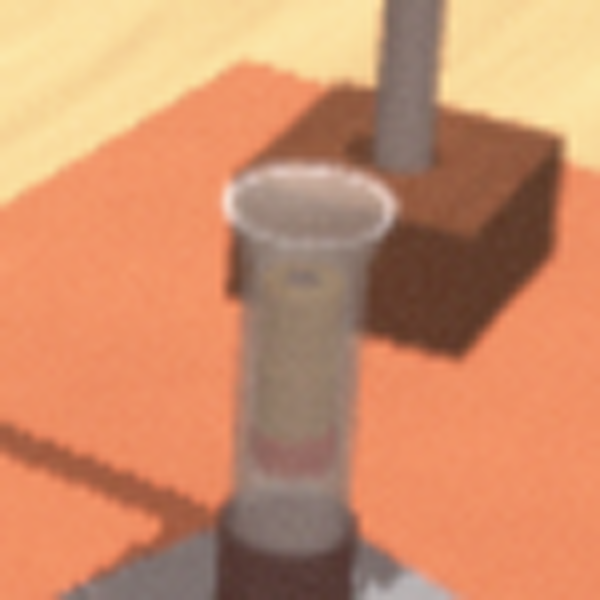

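Both feet are stacked on the follower. Next is the rod.

Request:
drive_tool(
  series=[
    [[-0.018, 0.04, 0], [0, 0, 0]],
    [[-0.036, 0.08, 0], [0, 0, 0]],
    [[-0.054, 0.12, 0], [0, 0, 0]],
    [[-0.072, 0.16, 0], [0, 0, 0]],
    [[-0.09, 0.2, 0], [0, 0, 0]],
    [[-0.0955, 0.2125, 0], [0, 0, 0]],
    [[-0.0955, 0.2125, 0], [0, 0, 0]],
    [[-0.0955, 0.2125, 0], [0, 0, 0]],
  ],
  fingers=-0.3,
)

```text
time: 13.8
tool_pos: [0.5053, 0.2773, 0.2355]
tool_rot: [0.0, 0.124, 0.992, -0.0]
contact_force: [-0.2, 0.0, -0.3]
gripper_width: 0.651
```

Run:
```python
from look import *
S=look("g11",P=np.array([.505,.278,.18]),rings=[(.5052,.2777,.172,.015)]); print(S["tool_pos"],S["tool_rot"],S["contact_force"])
```

```text
[0.50525773 0.27733438 0.23551309] [ 1.78326300e-06  1.24236947e-01  9.92252473e-01 -4.58699555e-04] [-0.19681837  0.01384371 -0.26836483]
```

View pics/g11.png

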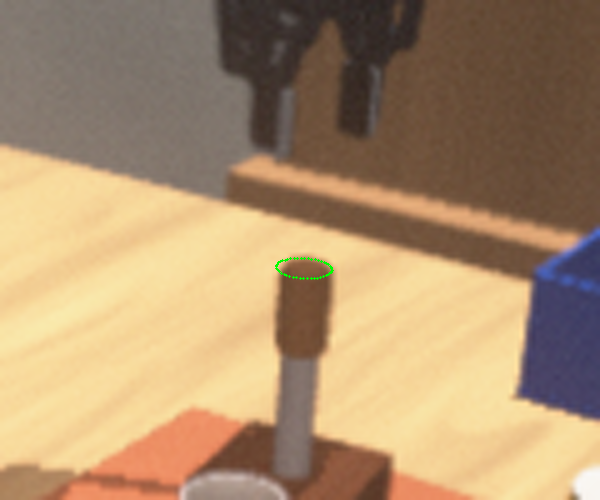

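Position is good. I'll go down 105 mm and close.

Request:
drive_tool(
  series=[
    [[0, 0, -0.03], [0, 0, 0]],
    [[0, 0, -0.06], [0, 0, 0]],
    [[0, 0, -0.09], [0, 0, 0]],
    [[0, 0, -0.105], [0, 0, 0]],
    [[0, 0, -0.105], [0, 0, 0]],
    [[0, 0, -0.105], [0, 0, 0]],
  ],
)

```text
time: 14.45
tool_pos: [0.506, 0.2776, 0.1319]
tool_rot: [0.001, 0.125, 0.992, 0.0]
contact_force: [0.2, 0.8, 0.5]
gripper_width: 0.648
```

Request:
drive_tool(
  series=[
    [[0, 0, 0], [0, 0, 0]],
    [[0, 0, 0], [0, 0, 0]],
    [[0, 0, 0], [0, 0, 0]],
    [[0, 0, 0], [0, 0, 0]],
    [[0, 0, 0], [0, 0, 0]],
    [[0, 0, 0], [0, 0, 0]],
    [[0, 0, 0], [0, 0, 0]],
  ],
  fingers=1,
)

```text
time: 15.15
tool_pos: [0.5064, 0.2785, 0.1333]
tool_rot: [0.002, 0.124, 0.992, 0.001]
contact_force: [0.3, -1.3, 5.9]
gripper_width: 0.337
```

Run:
```python
from look import *
S=look("g12",P=np.array([.505,.278,.15])); print(S["tool_pos"],S["contact_force"],S["ft_torque"])
```

```text
[0.50637172 0.27854619 0.13331448] [ 0.33007703 -1.34408673  5.85727466] [-0.1004631   0.01528305  0.00453229]
```

View pics/g12.png

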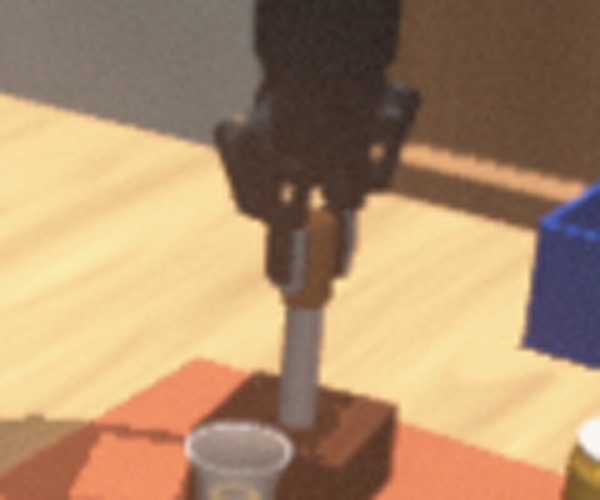

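Request:
drive_tool(
  series=[
    [[0, 0, 0.02], [0, 0, 0]],
    [[0, 0, 0.05], [0, 0, 0]],
    [[0, 0, 0.09], [0, 0, 0]],
    [[0, 0, 0.13], [0, 0, 0]],
    [[0, 0, 0.165], [0, 0, 0]],
    [[0, 0, 0.175], [0, 0, 0]],
    [[0, 0, 0.175], [0, 0, 0]],
    [[0, 0, 0.175], [0, 0, 0]],
  ],
)

```text
time: 16.0
tool_pos: [0.5041, 0.2777, 0.3032]
tool_rot: [-0.002, 0.124, 0.992, -0.001]
contact_force: [-0.2, 0.4, -2.9]
gripper_width: 0.336
```

Run:
```python
from look import *
T=state()["tool_pos"]
S=look("g13",P=np.array([.505,.278,.24]),w=100,h=120,rings=[(T[0],T[1],T[2]-.120,.011),(T[0],T[1],T[2]-.01,.015)]); print(S["tool_pos"],S["tool_rot"],S["contact_force"],S["ft_torque"])
```

```text
[0.50414687 0.27771397 0.30324046] [-1.66288097e-03  1.24198039e-01  9.92255647e-01 -9.01550256e-04] [-0.17673196  0.38678879 -2.94814626] [ 0.02180787 -0.03025977 -0.00624399]
```

View pics/g13.png

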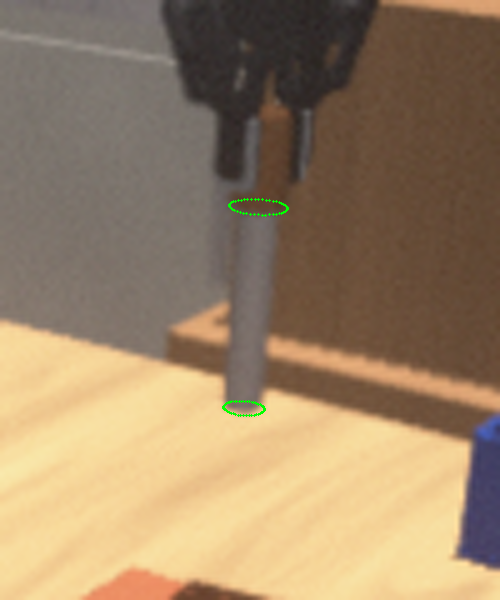

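Request:
drive_tool(
  series=[
    [[0.015, -0.035, 0], [0, 0, 0]],
    [[0.031, -0.07, 0], [0, 0, 0]],
    [[0.047, -0.107, 0], [0, 0, 0]],
    [[0.063, -0.143, 0], [0, 0, 0]],
    [[0.079, -0.179, 0], [0, 0, 0]],
    [[0.0945, -0.2145, 0], [0, 0, 0]],
    [[0.0945, -0.2145, 0], [0, 0, 0]],
    [[0.0945, -0.2145, 0], [0, 0, 0]],
  ],
)

```text
time: 16.85
tool_pos: [0.5988, 0.0628, 0.3029]
tool_rot: [-0.002, 0.125, 0.992, -0.0]
contact_force: [0.0, -0.2, -1.8]
gripper_width: 0.334
```

Request:
drive_tool(
  series=[
    [[0, 0, -0.01], [0, 0, 0]],
    [[0, 0, -0.02], [0, 0, 0]],
    [[0, 0, -0.02], [0, 0, 0]],
    [[0, 0, -0.02], [0, 0, 0]],
  ],
)

```text
time: 17.25
tool_pos: [0.5989, 0.0643, 0.2849]
tool_rot: [-0.001, 0.124, 0.992, -0.0]
contact_force: [0.2, 0.0, -1.2]
gripper_width: 0.336
```

Run:
```python
from look import *
T=state()["tool_pos"]
R=[(T[0],T[1],T[2]-.120,.011),(.6,.063,.15,.025)]
S=look("g14",P=np.array([.6,.062,.18]),s=6,w=100,h=100,rings=R); print(S["tool_pos"],S["tool_rot"],S["contact_force"],S["ft_torque"])
look("g14t",c="top",P=np.array([.6,.062,.15]),s=6,w=80,h=80)
```

```text
[0.59887163 0.06425664 0.28489839] [-8.31183510e-04  1.23662110e-01  9.92324034e-01 -6.40921676e-05] [ 0.24202705  0.02961395 -1.21208608] [ 0.01427265  0.01284386 -0.06249776]
```

View pics/g14.png

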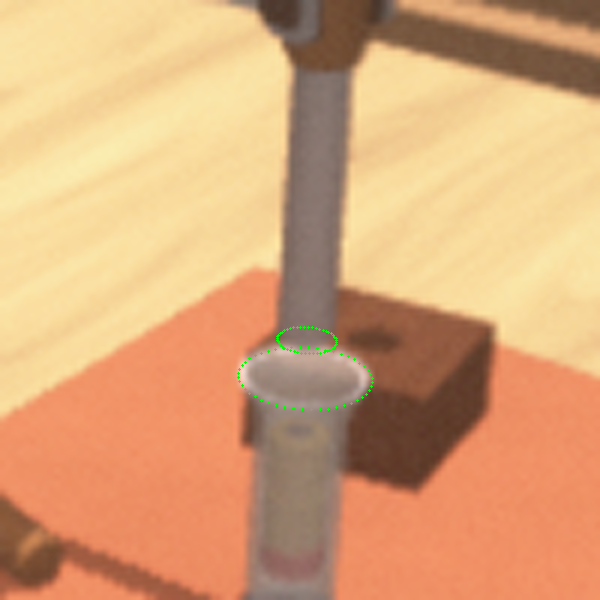

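View pics/g14t.png

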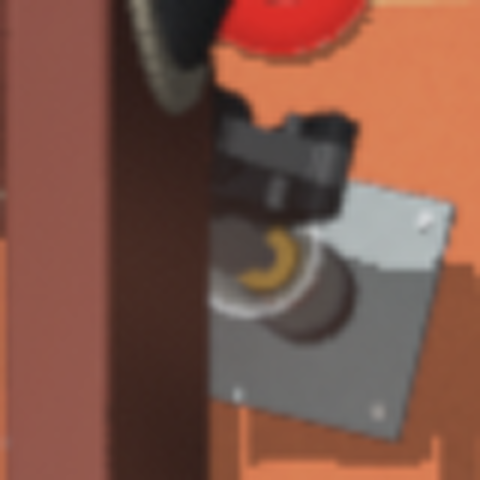

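Request:
drive_tool(
  series=[
    [[0.0005, -0.0005, -0.008], [0, 0, 0]],
    [[0.0005, -0.0005, -0.016], [0, 0, 0]],
    [[0.0005, -0.0005, -0.023], [0, 0, 0]],
    [[0.0005, -0.0005, -0.028], [0, 0, 0]],
    [[0.0005, -0.0005, -0.032], [0, 0, 0]],
    [[0.0005, -0.0005, -0.032], [0, 0, 0]],
  ],
)

```text
time: 17.95
tool_pos: [0.5996, 0.0629, 0.2529]
tool_rot: [-0.001, 0.124, 0.992, -0.0]
contact_force: [-0.4, 0.1, -1.8]
gripper_width: 0.334
```

Run:
```python
from look import *
S=look("g15",P=np.array([.6,.062,.13]),s=8,w=75,h=75); print(S["tool_pos"],S["contact_force"],S["ft_torque"])
```

```text
[0.59962145 0.06294639 0.25291527] [-0.4036246   0.11361654 -1.83282583] [ 0.00977806 -0.04617959  0.03034016]
```

View pics/g15.png

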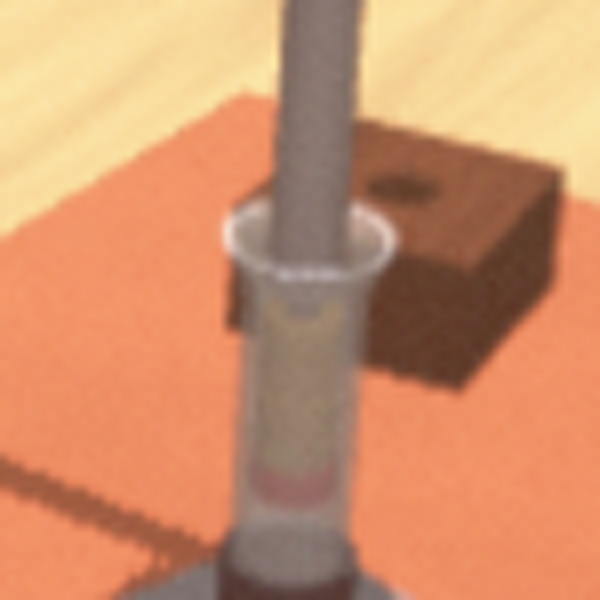

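Request:
drive_tool(
  series=[
    [[0, 0, -0.002], [0, 0, 0]],
    [[0, 0, -0.004], [0, 0, 0]],
    [[0, 0, -0.006], [0, 0, 0]],
    [[0, 0, -0.006], [0, 0, 0]],
  ],
)

```text
time: 18.4
tool_pos: [0.5998, 0.063, 0.2476]
tool_rot: [-0.0, 0.124, 0.992, -0.0]
contact_force: [-0.5, -0.3, -1.2]
gripper_width: 0.333
```

Request:
drive_tool(
  series=[
    [[0, 0, -0.002], [0, 0, 0]],
    [[0, 0, -0.004], [0, 0, 0]],
    [[0, 0, -0.004], [0, 0, 0]],
  ],
)

```text
time: 18.7
tool_pos: [0.6003, 0.063, 0.2448]
tool_rot: [0.001, 0.124, 0.992, 0.0]
contact_force: [-0.1, 0.2, 2.1]
gripper_width: 0.338
```

Request:
drive_tool(
  series=[
    [[0, 0, -0.002], [0, 0, 0]],
    [[0, 0, -0.004], [0, 0, 0]],
    [[0, 0, -0.004], [0, 0, 0]],
  ],
)

```text
time: 19.0
tool_pos: [0.6001, 0.063, 0.2398]
tool_rot: [0.0, 0.124, 0.992, 0.0]
contact_force: [0.5, -1.0, 1.6]
gripper_width: 0.337
```

Request:
drive_tool(
  series=[
    [[0, 0, -0.002], [0, 0, 0]],
    [[0, 0, -0.004], [0, 0, 0]],
    [[0, 0, -0.006], [0, 0, 0]],
    [[0, 0, -0.008], [0, 0, 0]],
  ],
)

```text
time: 19.4
tool_pos: [0.6001, 0.063, 0.2318]
tool_rot: [0.0, 0.124, 0.992, 0.0]
contact_force: [0.6, 0.3, 3.7]
gripper_width: 0.338
```

Request:
drive_tool(
  series=[
    [[0, 0, -0.001], [0, 0, 0]],
    [[0, 0, -0.002], [0, 0, 0]],
    [[0, 0, -0.003], [0, 0, 0]],
  ],
)

```text
time: 19.7
tool_pos: [0.6001, 0.063, 0.2289]
tool_rot: [0.0, 0.124, 0.992, 0.0]
contact_force: [0.3, -0.7, 1.1]
gripper_width: 0.339
```

Request:
drive_tool(
  series=[
    [[0, 0, -0.001], [0, 0, 0]],
    [[0, 0, -0.001], [0, 0, 0]],
  ],
)

```text
time: 19.9
tool_pos: [0.6, 0.063, 0.2277]
tool_rot: [-0.0, 0.124, 0.992, 0.0]
contact_force: [1.9, 0.6, 3.0]
gripper_width: 0.335
```

Request:
drive_tool(
  series=[
    [[0, 0, -0.001], [0, 0, 0]],
    [[0, 0, -0.001], [0, 0, 0]],
  ],
)

```text
time: 20.1
tool_pos: [0.6, 0.063, 0.2268]
tool_rot: [-0.0, 0.124, 0.992, 0.0]
contact_force: [0.2, 0.7, 2.9]
gripper_width: 0.339
```

Request:
drive_tool(
  series=[
    [[0, 0, -0.001], [0, 0, 0]],
    [[0, 0, -0.001], [0, 0, 0]],
  ],
)

```text
time: 20.3
tool_pos: [0.6, 0.063, 0.2258]
tool_rot: [-0.0, 0.124, 0.992, 0.0]
contact_force: [0.3, -0.1, 3.5]
gripper_width: 0.338
```

Request:
drive_tool(
  series=[
    [[0, 0, -0.001], [0, 0, 0]],
    [[0, 0, -0.001], [0, 0, 0]],
  ],
)

```text
time: 20.5
tool_pos: [0.6, 0.063, 0.2248]
tool_rot: [-0.0, 0.124, 0.992, -0.0]
contact_force: [-0.0, -0.5, 2.5]
gripper_width: 0.337
```

Request:
drive_tool(
  series=[
    [[0, 0, -0.001], [0, 0, 0]],
    [[0, 0, -0.001], [0, 0, 0]],
  ],
)

```text
time: 20.7
tool_pos: [0.6, 0.063, 0.2238]
tool_rot: [-0.0, 0.124, 0.992, 0.0]
contact_force: [0.8, -0.0, 2.8]
gripper_width: 0.333
```

Request:
drive_tool(
  series=[
    [[0, 0, -0.001], [0, 0, 0]],
    [[0, 0, -0.001], [0, 0, 0]],
  ],
)

```text
time: 20.9
tool_pos: [0.6, 0.063, 0.2228]
tool_rot: [-0.0, 0.124, 0.992, 0.0]
contact_force: [0.9, -0.7, 2.8]
gripper_width: 0.335
```

Request:
drive_tool(
  series=[
    [[0, 0, -0.0005], [0, 0, 0]],
    [[0, 0, -0.0005], [0, 0, 0]],
  ],
)

```text
time: 21.1
tool_pos: [0.6, 0.063, 0.2223]
tool_rot: [-0.0, 0.124, 0.992, 0.0]
contact_force: [-0.5, 0.0, 2.3]
gripper_width: 0.334
```

Request:
drive_tool(
  series=[
    [[0, 0, -0.0005], [0, 0, 0]],
    [[0, 0, -0.0005], [0, 0, 0]],
  ],
)

```text
time: 21.3
tool_pos: [0.6, 0.063, 0.2219]
tool_rot: [-0.0, 0.124, 0.992, 0.0]
contact_force: [-0.3, -0.0, 2.6]
gripper_width: 0.334
```

Request:
drive_tool(
  series=[
    [[0, 0, -0.0004], [0, 0, 0]],
    [[0, 0, -0.0008], [0, 0, 0]],
  ],
)

```text
time: 21.5
tool_pos: [0.6, 0.063, 0.2212]
tool_rot: [0.0, 0.124, 0.992, 0.0]
contact_force: [0.9, 0.2, 3.2]
gripper_width: 0.334
```

Request:
drive_tool(
  series=[
    [[0, 0, -0.0004], [0, 0, 0]],
    [[0, 0, -0.0008], [0, 0, 0]],
  ],
)

```text
time: 21.7
tool_pos: [0.6, 0.063, 0.2203]
tool_rot: [0.0, 0.124, 0.992, 0.0]
contact_force: [0.1, 1.1, 3.1]
gripper_width: 0.337
```

Request:
drive_tool(
  series=[
    [[0, 0, -0.0004], [0, 0, 0]],
    [[0, 0, -0.0008], [0, 0, 0]],
  ],
)

```text
time: 21.9
tool_pos: [0.6002, 0.063, 0.22]
tool_rot: [0.0, 0.124, 0.992, 0.0]
contact_force: [-0.2, 1.0, 5.1]
gripper_width: 0.333
```

Force is rising, so I'll take smaller steps.

Request:
drive_tool(
  series=[
    [[0, 0, -0.0002], [0, 0, 0]],
    [[0, 0, -0.0002], [0, 0, 0]],
  ],
)

```text
time: 22.1
tool_pos: [0.6002, 0.063, 0.22]
tool_rot: [0.0, 0.124, 0.992, 0.0]
contact_force: [0.7, -0.4, 5.7]
gripper_width: 0.336
```

Request:
drive_tool(
  series=[
    [[0, 0, -0.0003], [0, 0, 0]],
    [[0, 0, -0.0003], [0, 0, 0]],
  ],
)

```text
time: 22.3
tool_pos: [0.6003, 0.063, 0.2199]
tool_rot: [0.0, 0.124, 0.992, 0.0]
contact_force: [-0.2, -0.3, 5.4]
gripper_width: 0.329
```

Request:
drive_tool(
  series=[
    [[0, 0, -0.0005], [0, 0, 0]],
    [[0, 0, -0.0005], [0, 0, 0]],
  ],
)

```text
time: 22.5
tool_pos: [0.6004, 0.0629, 0.2199]
tool_rot: [0.001, 0.124, 0.992, 0.0]
contact_force: [-0.6, 0.0, 7.3]
gripper_width: 0.338
```

Request:
drive_tool(
  series=[
    [[0, 0, -0.001], [0, 0, 0]],
    [[0, 0, -0.001], [0, 0, 0]],
  ],
)

```text
time: 22.7
tool_pos: [0.6007, 0.0629, 0.2197]
tool_rot: [0.001, 0.124, 0.992, 0.0]
contact_force: [-1.8, 0.6, 9.1]
gripper_width: 0.333
```

Request:
drive_tool(
  series=[
    [[0, 0, -0.0015], [0, 0, 0]],
    [[0, 0, -0.0015], [0, 0, 0]],
  ],
)

```text
time: 22.9
tool_pos: [0.6011, 0.0629, 0.2195]
tool_rot: [0.002, 0.124, 0.992, 0.0]
contact_force: [-2.4, -0.2, 13.3]
gripper_width: 0.332
```

Request:
drive_tool(
  series=[
    [[-0.0003, 0, -0.0015], [0, 0, 0]],
    [[-0.0003, 0, -0.0015], [0, 0, 0]],
  ],
)

```text
time: 23.1
tool_pos: [0.6013, 0.0629, 0.2193]
tool_rot: [0.003, 0.124, 0.992, 0.0]
contact_force: [-2.4, 0.2, 16.2]
gripper_width: 0.334
```

Request:
drive_tool(
  series=[
    [[-0.0003, 0, -0.001], [0, 0, 0]],
    [[-0.0003, 0, -0.001], [0, 0, 0]],
    [[-0.0003, 0, -0.001], [0, 0, 0]],
    [[-0.0003, 0, -0.001], [0, 0, 0]],
    [[-0.0003, 0, -0.001], [0, 0, 0]],
    [[-0.0003, 0, -0.001], [0, 0, 0]],
    [[-0.0003, 0, -0.001], [0, 0, 0]],
    [[-0.0003, 0, -0.001], [0, 0, 0]],
  ],
)

```text
time: 23.9
tool_pos: [0.6013, 0.0629, 0.2192]
tool_rot: [0.003, 0.124, 0.992, 0.0]
contact_force: [-1.8, 0.4, 18.1]
gripper_width: 0.334
```

Request:
drive_tool(
  series=[
    [[0, 0, 0], [0, 0, 0]],
    [[0, 0, 0], [0, 0, 0]],
    [[0, 0, 0], [0, 0, 0]],
    [[0, 0, 0], [0, 0, 0]],
    [[0, 0, 0], [0, 0, 0]],
    [[0, 0, 0], [0, 0, 0]],
    [[0, 0, 0], [0, 0, 0]],
    [[0, 0, 0], [0, 0, 0]],
  ],
)

```text
time: 24.7
tool_pos: [0.6013, 0.0629, 0.2192]
tool_rot: [0.003, 0.124, 0.992, 0.0]
contact_force: [-2.5, 0.2, 17.8]
gripper_width: 0.334
```

Run:
```python
from look import *
S=look("g16",P=np.array([.6,.062,.12]),s=6,w=100,h=100); print(S["tool_pos"],S["tool_rot"],S["contact_force"],S["ft_torque"])
```

```text
[0.60127906 0.06287115 0.21915531] [3.16375887e-03 1.24197527e-01 9.92252457e-01 1.61239761e-04] [-2.46111438  0.15577088 17.77394735] [-0.01529609  0.84243088 -0.00127905]
```

View pics/g16.png

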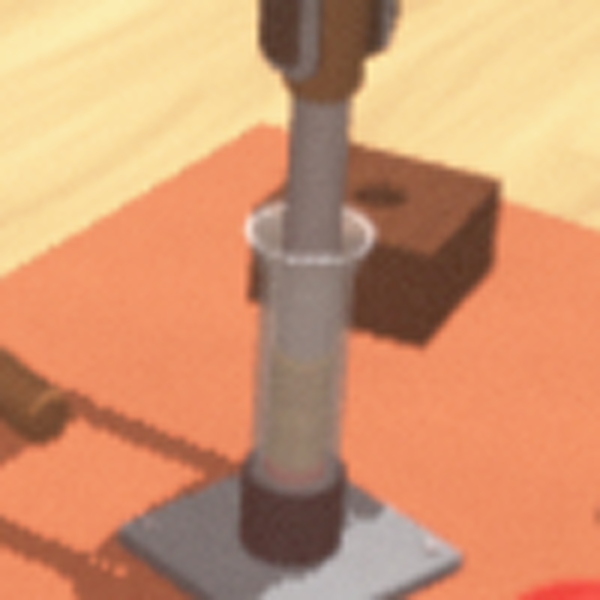

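The stop is felt: the push rose at about 16–20 N/mm after 26 mm of travel, and I held it at about 18–20 N for 1.6 s. Now I'll retract.

Request:
drive_tool(
  series=[
    [[0.0005, 0, 0.008], [0, 0, 0]],
    [[0.0005, 0, 0.02], [0, 0, 0]],
    [[0.0005, 0, 0.035], [0, 0, 0]],
    [[0.0005, 0, 0.05], [0, 0, 0]],
    [[0.0005, 0, 0.07], [0, 0, 0]],
    [[0.0005, 0, 0.092], [0, 0, 0]],
    [[0.0005, 0, 0.092], [0, 0, 0]],
    [[0.0005, 0, 0.092], [0, 0, 0]],
  ],
)

```text
time: 25.55
tool_pos: [0.6001, 0.063, 0.3059]
tool_rot: [0.0, 0.124, 0.992, 0.0]
contact_force: [0.2, -0.0, -2.7]
gripper_width: 0.332
```

Run:
```python
from look import *
T=state()["tool_pos"]
S=look("g17",P=np.array([.6,.062,.17]),s=5,w=120,h=120,rings=[(T[0],T[1],T[2]-.120,.011),(T[0],T[1],T[2]-.01,.015)]); print(S["tool_pos"],S["tool_rot"],S["contact_force"],S["ft_torque"])
```

```text
[0.60006    0.06301249 0.30592142] [4.33289619e-04 1.24224743e-01 9.92254011e-01 5.94056691e-05] [ 0.17626496 -0.02782762 -2.67465624] [-0.01921187 -0.0473131  -0.05169145]
```

View pics/g17.png

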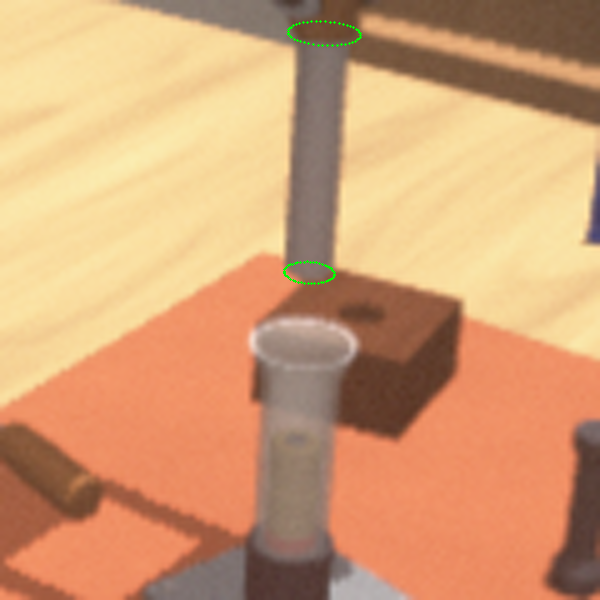

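Request:
drive_tool(
  series=[
    [[-0.015, 0.035, 0], [0, 0, 0]],
    [[-0.031, 0.071, 0], [0, 0, 0]],
    [[-0.047, 0.107, 0], [0, 0, 0]],
    [[-0.063, 0.143, 0], [0, 0, 0]],
    [[-0.079, 0.18, 0], [0, 0, 0]],
    [[-0.0943, 0.215, 0], [0, 0, 0]],
    [[-0.0943, 0.215, 0], [0, 0, 0]],
    [[-0.0943, 0.215, 0], [0, 0, 0]],
  ],
)

```text
time: 26.4
tool_pos: [0.5048, 0.2782, 0.3038]
tool_rot: [-0.001, 0.123, 0.992, -0.001]
contact_force: [0.4, -0.1, -1.4]
gripper_width: 0.331
```

Request:
drive_tool(
  series=[
    [[0, 0, -0.03], [0, 0, 0]],
    [[0, 0, -0.06], [0, 0, 0]],
    [[0, 0, -0.09], [0, 0, 0]],
    [[0, 0, -0.115], [0, 0, 0]],
    [[0, 0, -0.115], [0, 0, 0]],
    [[0, 0, -0.115], [0, 0, 0]],
  ],
)

```text
time: 27.0
tool_pos: [0.5058, 0.2769, 0.1901]
tool_rot: [-0.001, 0.125, 0.992, -0.0]
contact_force: [0.0, 0.3, -1.6]
gripper_width: 0.339
```

Run:
```python
from look import *
T=state()["tool_pos"]
S=look("g18",P=np.array([.505,.278,.06]),s=10,w=60,h=50,rings=[(.5055,.278,.05,.0125)]); print(S["tool_pos"],S["tool_rot"],S["contact_force"],S["ft_torque"])
```

```text
[0.50578814 0.27688882 0.19009341] [-6.11666016e-04  1.24973866e-01  9.92159725e-01 -4.87821835e-04] [ 0.0425793   0.25331884 -1.64495624] [-0.00845445 -0.0002708  -0.01598146]
```

View pics/g18.png

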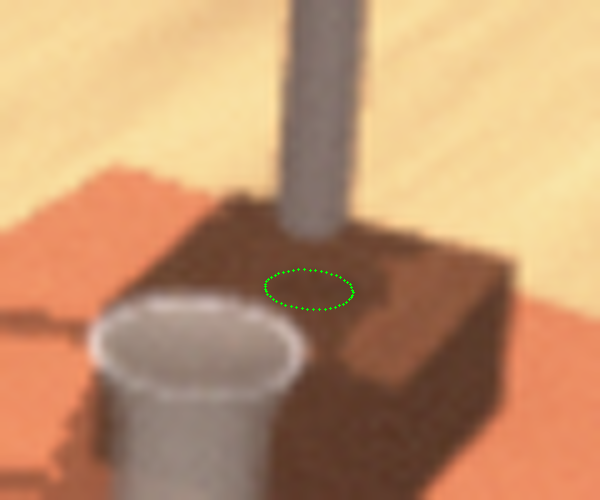

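Request:
drive_tool(
  series=[
    [[0, 0.0005, -0.008], [0, 0, 0]],
    [[0, 0.0005, -0.015], [0, 0, 0]],
    [[0, 0.0005, -0.015], [0, 0, 0]],
    [[0, 0.0005, -0.015], [0, 0, 0]],
  ],
)

```text
time: 27.45
tool_pos: [0.5055, 0.2785, 0.1754]
tool_rot: [-0.0, 0.124, 0.992, -0.0]
contact_force: [-0.4, -0.8, -0.9]
gripper_width: 0.336
```

Request:
drive_tool(
  series=[
    [[0, 0, -0.002], [0, 0, 0]],
    [[0, 0, -0.005], [0, 0, 0]],
    [[0, 0, -0.008], [0, 0, 0]],
    [[0, 0, -0.01], [0, 0, 0]],
    [[0, 0, -0.01], [0, 0, 0]],
  ],
)

```text
time: 27.95
tool_pos: [0.5053, 0.2784, 0.1649]
tool_rot: [-0.0, 0.124, 0.992, -0.0]
contact_force: [-0.7, -0.3, -1.5]
gripper_width: 0.33
```

It's in the hole with no contact force. Continuing down.

Request:
drive_tool(
  series=[
    [[0, 0, -0.006], [0, 0, 0]],
    [[0, 0, -0.012], [0, 0, 0]],
    [[0, 0, -0.018], [0, 0, 0]],
    [[0, 0, -0.024], [0, 0, 0]],
    [[0, 0, -0.028], [0, 0, 0]],
    [[0, 0, -0.028], [0, 0, 0]],
  ],
)

```text
time: 28.55
tool_pos: [0.5052, 0.2783, 0.1365]
tool_rot: [-0.001, 0.124, 0.992, -0.0]
contact_force: [0.7, -0.2, -2.2]
gripper_width: 0.334
```

Request:
drive_tool(
  series=[
    [[0, 0, -0.002], [0, 0, 0]],
    [[0, 0, -0.003], [0, 0, 0]],
    [[0, 0, -0.003], [0, 0, 0]],
  ],
)

```text
time: 28.85
tool_pos: [0.5056, 0.2785, 0.1346]
tool_rot: [0.0, 0.124, 0.992, -0.0]
contact_force: [-0.3, 0.4, -0.9]
gripper_width: 0.332
```

Request:
drive_tool(
  series=[
    [[0, 0, -0.001], [0, 0, 0]],
    [[0, 0, -0.002], [0, 0, 0]],
    [[0, 0, -0.002], [0, 0, 0]],
  ],
)

```text
time: 29.15
tool_pos: [0.506, 0.2786, 0.1334]
tool_rot: [0.0, 0.124, 0.992, 0.0]
contact_force: [-1.0, -0.8, 2.6]
gripper_width: 0.337
```

Bottomed at the same height it was gripped. I'll open modestly, then retreat up.

Request:
drive_tool(
  series=[
    [[0, 0, 0], [0, 0, 0]],
    [[0, 0, 0], [0, 0, 0]],
    [[0, 0, 0], [0, 0, 0]],
    [[0, 0, 0], [0, 0, 0]],
    [[0, 0, 0], [0, 0, 0]],
  ],
  fingers=-0.3,
)

```text
time: 29.65
tool_pos: [0.5056, 0.2785, 0.1325]
tool_rot: [-0.0, 0.124, 0.992, -0.0]
contact_force: [0.4, 0.5, -0.1]
gripper_width: 0.651
```

Request:
drive_tool(
  series=[
    [[0, 0, 0.02], [0, 0, 0]],
    [[0, 0, 0.05], [0, 0, 0]],
    [[0, 0, 0.09], [0, 0, 0]],
    [[0, 0, 0.13], [0, 0, 0]],
    [[0, 0, 0.16], [0, 0, 0]],
    [[0, 0, 0.16], [0, 0, 0]],
  ],
)

```text
time: 30.25
tool_pos: [0.5078, 0.2794, 0.2993]
tool_rot: [0.005, 0.124, 0.992, 0.003]
contact_force: [0.4, 1.0, -0.2]
gripper_width: 0.652
```

Request:
drive_tool(
  series=[
    [[-0.03, 0.03, 0], [0, 0, 0]],
    [[-0.06, 0.06, 0], [0, 0, 0]],
    [[-0.09, 0.09, 0], [0, 0, 0]],
    [[-0.12, 0.12, 0], [0, 0, 0]],
    [[-0.15, 0.15, 0], [0, 0, 0]],
    [[-0.18, 0.18, 0], [0, 0, 0]],
    [[-0.18, 0.18, 0], [0, 0, 0]],
  ],
)

```text
time: 30.95
tool_pos: [0.322, 0.4608, 0.2913]
tool_rot: [-0.001, 0.121, 0.993, -0.0]
contact_force: [0.4, -0.7, 0.1]
gripper_width: 0.651
```

Run:
```python
from look import *
for c in("scene","top"): cv2.imwrite(f"pics/{c}9.png",grab_frame(c)[:,:,::-1])
look("g19",P=np.array([.55,.17,.1]),s=7,w=110,h=85)
S=state();print(S["tool_pos"],S["contact_force"],S["time"])
```

```text
[0.32562955 0.45807007 0.29160657] [ 0.32165649 -0.45194954  0.16400319] 31.1
```

View pics/g19.png

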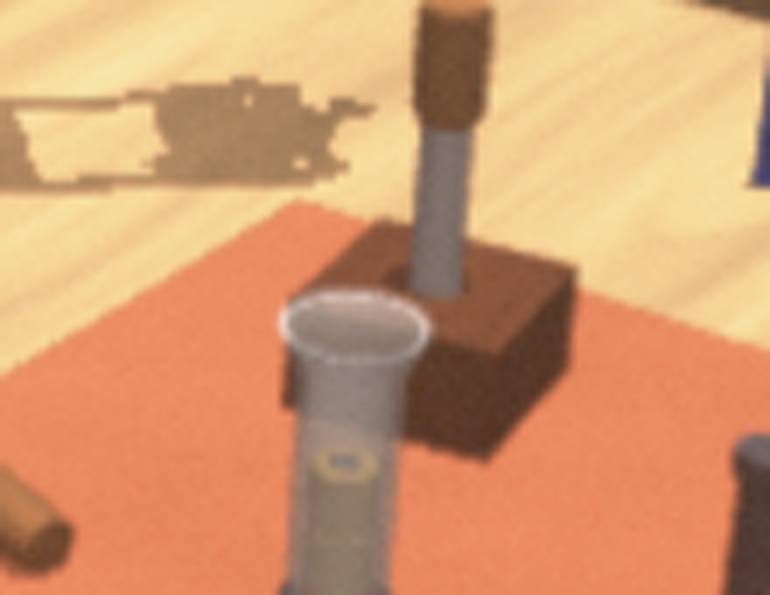

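View pics/top9.png

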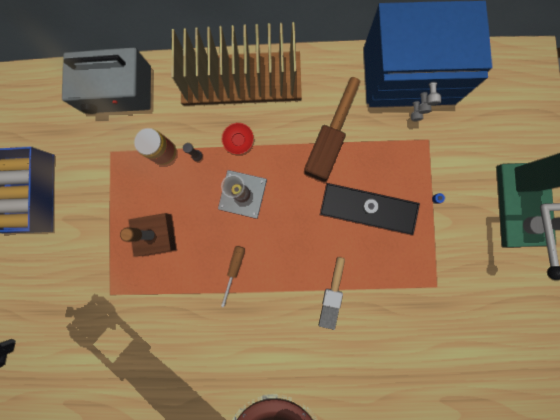

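The rod stands upright in the stand at about (130,234). Both feet are down the tube at (236,189), and everything else is where it was. Handing in.

```bash
python3 -c "
from plant import *
print(job_done())"
```

```text
the job is handed in; nothing more can be done
None
```

I dropped both brass feet into the feed tube and tamped them down to the follower's stop. The rod is back upright in its stand, and I handed the job in at about 31 s of the 72 s allowed.

- **Press:** Once the rod was on the feet, the follower slid about 26 mm, with the push steady at about 4–6 N. The push then climbed at about 16 N/mm while the rod barely moved, which I took as the stop. I held the press for about 1.6 s at 18 N measured, about 20 N counting the rod's weight. The forces I read stayed below 30 N, but I only saw them at the end of each move.
- **Rod:** It went back into the hole with no sideways force. It bottomed at the height where I had gripped it, and the last picture shows it upright.
- **Last check:** Both cameras show the feet stacked low in the tube. The wide foot, the blue look-alike and the other loose things look unmoved, and the gripper was clear of everything.
- **Disagreement:** The two cameras differed by up to about 5 mm on the feet in the tray. I averaged them and let the closing jaws centre each foot. No other check failed.

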